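Lay up a stepped stack in the glue-up tray and weight it

TASK

Lay the three flat boards up in the lipped wooden tray as a stepped stack: lift the longest over the lip and lay it on the tray floor, then the middle one on it, then the shortest, and last stand the carton of screws on top as a weight. Run everything lengthways along the tray and centre each piece on the one below, setting each down without dropping it. Leave the other things on the bench where they lie.

Things in the scene. Friction and masses are not known exactly. Their poses are not given: they have to be found in the camera images.
- tray_floor (a point): Shallow wooden tray, fixed to the bench, 240 x 108 mm outside: pale plywood floor with a dark wood lip round it. The point is the centre of its inner floor, 6 mm above the bench; y runs along the tray's length, x across it, z up. Inside it measures 224 mm along y and 92 mm along x; the lip is 8 mm thick and rises 14 mm above the inner floor. In the middle of each long side the lip has a cut-out 84 mm long, which leaves room for fingers on both sides of a board.
- long_board_center (a point): Long flat wooden board, 60 x 200 x 18 mm, loose, about 0.13 kg. The point is its centre, 9 mm above its underside; z is up, y runs along its length and x across its width.
- middle_board_center (a point): Middle flat wooden board, 50 x 150 x 19 mm, loose, about 0.09 kg. The point is its centre, 9.5 mm above its underside; z is up, y runs along its length and x across its width.
- short_board_center (a point): Short, dark flat wooden board, 62 x 110 x 18 mm, loose, about 0.08 kg. The point is its centre, 9 mm above its underside; z is up, y runs along its length and x across its width.
- carton_center (a point): Small brown cardboard carton full of screws, closed, rigid, 60 (x) x 90 (y) x 55 (z) mm, loose, about 0.42 kg. The point is its centre, 27.5 mm above its underside; z is up, y runs along its length and x across its width.
- thick_block_center (a point): Thick pale wooden block, 40 x 130 x 38 mm, not one of the boards. Loose bystander, stays where it lies. The point is its centre.
- measure_center (a point): Yellow and black tape measure, 38 x 87 x 73 mm, standing. Loose bystander, stays where it lies. The point is half-way up it.
There are look-alikes about, which are no part of the job. Leave any blue look-alike of the part that bears middle_board_center alone.

How it is judged:
On the way, in this order (a step that is already met when the one before it is completed fails the run):
1. the long board lies flat on the tray floor behind the lip, centred (horizontal distance between long_board_center and tray_floor below 0.015 m and z of long_board_center in the frame of tray_floor between 0.004 and 0.014 m and angle between long_board_center's own z axis and vertical below 0.09 rad and angle between the y axis of long_board_center and the y axis of tray_floor, either way round below 0.2 rad), for 0.2 s.
2. the middle board lies on the long board, centred and parallel (horizontal distance between middle_board_center and long_board_center below 0.012 m and z of middle_board_center in the frame of tray_floor between 0.0225 and 0.0325 m and angle between middle_board_center's own z axis and vertical below 0.09 rad and angle between the y axis of middle_board_center and the y axis of tray_floor, either way round below 0.2 rad), for 0.2 s.
3. the short board lies on the middle board, centred and parallel (horizontal distance between short_board_center and middle_board_center below 0.012 m and z of short_board_center in the frame of tray_floor between 0.041 and 0.051 m and angle between short_board_center's own z axis and vertical below 0.09 rad and angle between the y axis of short_board_center and the y axis of tray_floor, either way round below 0.2 rad), for 0.2 s.
4. the carton stands on the short board, centred and parallel (horizontal distance between carton_center and short_board_center below 0.012 m and z of carton_center in the frame of tray_floor between 0.0775 and 0.0875 m and angle between carton_center's own z axis and vertical below 0.09 rad and angle between the y axis of carton_center and the y axis of tray_floor, either way round below 0.2 rad), for 0.2 s.
At the end, for the whole second after the job is handed in: From the tray floor up: long board (within 15 mm of the tray's centre), middle board, short board, carton, each centred within 12 mm on the piece below, lying flat (within 5 degrees and 5 mm of its proper height) and parallel to the tray's length within 11 degrees; all released and at rest (all of step 1 and all of step 2 and all of step 3 and all of step 4 and linear speed of each of long_board, middle_board, short_board, carton below 0.02 m/s and contact force between the fingers and long_board below 0.1 N and contact force between the fingers and middle_board below 0.1 N and contact force between the fingers and short_board below 0.1 N and contact force between the fingers and carton below 0.1 N); the robot touches nothing.
It fails at once if a board or the carton is dropped (falls freely more than about 25 mm) ((contact force between the fingers and long_board below 0.05 N and linear speed of long_board above 0.7 m/s) or (contact force between the fingers and middle_board below 0.05 N and linear speed of middle_board above 0.7 m/s) or (contact force between the fingers and short_board below 0.05 N and linear speed of short_board above 0.7 m/s) or (contact force between the fingers and carton below 0.05 N and linear speed of carton above 0.7 m/s)).
It fails at once if the thick block or the tape measure is moved by more than 30 mm (distance of any of thick_block_center, measure_center from where it was at the start of the episode above 0.03 m).
It also fails if it takes over 128 s, if anything falls off the work surface, if the arm or the gripper's body presses on something with over 40 N, if the wrist force passes 120 N, or if a joint passes its speed limit or range.

ROBOT

A 6-joint arm with a two-finger parallel gripper is mounted at the origin on the work surface; the furniture and walls round the work are solid. World frame = base frame: x ahead of the robot, y to its left, z up, the work surface at z = 0. Lengths are in m, angles in rad, forces in N, time in s.
With the tool pointing down it reaches from about 0.325 to 0.775 m from the base axis. Payload 5.5 kg.
Tool frame: the origin (TCP) lies at the very end of the fingers, on their centre line; the grasp point (between the pads) lies 19 mm behind it; z points along the fingers, y is the line along which they close (so a half turn about z gives the same grasp; the last joint's range is limited). The gripper opens to 85 mm and grips with 20 to 120 N. Pads are 22 mm wide; open, the fingers measure 114 mm over their backs; the gripper's body (76 mm by 85 mm) begins 54 mm behind the grasp point. The pads swing forward as they close: fully open they stand 13 mm farther back than shut.
Start: joints at [1.273, 0.091, 1.231, -0, 1.82, -0.057], TCP at [0.143, 0.583, 0.231] pointing down, gripper open.
Joint ranges: [-2.87, 2.87], [-0.86, 2.18], [0.17, 2.46], [-1.51, 4.65], [0.06, 2.69], [-2.65, 2.65]. Speed limits (rad/s): [2.57, 2.57, 3.01, 3.14, 3.14, 3.14].

INTERFACE

Orientations are given as a unit quaternion [x, y, z, w].
In Python, from cell import sensors, get_image, get_calibration, ctrl gives the robot as it stands. The module is installed in compiled form; this text tells all that it offers.
- The arm moves only by the tool apply_moves, never from a script. Its argument "plan" is a list of rows, each a list of 7 numbers: the turn, a rotation vector about the tool's x, y, z in degrees, then the shift along the tool's x, y, z in m, then the opening, from 0 (shut) to 1 (fully open). In form: [[wx, wy, wz, x, y, z, gripper], ...]. A call has 1 to 5 rows; each row is the pose to reach, as a shift and turn from the pose commanded when the call began, along the tool's axes at that moment; what a row does not reach only later rows make up. A row lasts 1/10 s, in which the tool goes at most 50 mm and 8.59 degrees, less where a joint would pass 70% of its speed; a pose out of reach is approached as far as the arm can. A call with a gripper value outside its range is refused whole. The fingers move at their own pace and stop on an object; "grip_force" is the grip in N (left out, the last holds). Time passes only in rows, so rows that repeat a pose let the fingers close. It gives the time, the measured TCP pose, the force, the opening and the grip force at its end, in the units of the state.
- sensors.get_state(): the state, without advancing time (a new reading comes with each control period).
- get_image(name): name is "scene" or "top" or "wrist"; returns (picture, depth): 384x512x3 uint8, red, green, blue; 384x512 float32, m along the optical axis (not along the pixel's ray), 0 where there is no reading.
- get_calibration(name): a dict with "fx", "fy", "cx", "cy" (pixels), "k1" (the pictures are not rectified: a ray, as slopes to the right and down, at radius r is drawn at 1 + k1 r^2 times it, then the intrinsics apply), "R" (3x3) and "t" (3): a world point X has camera coordinates R X + t; the wrist camera has in their place "hand_eye" (4x4, takes a point from camera to tool coordinates, whose origin is the TCP and whose axes are the flange's). Camera axes: x right, y down, z forward; pixel columns grow to the right and rows downward; lengths in m; the calibration is good to about 2 mm. A picture is of the moment at which its call begins: read the wrist's pose just before it. get_calibration takes no time and is no camera call.
- ctrl.finish_job(): hands the job in; it is judged then, once.
The state is a dict: "time_s": time; "joint_pos": joint angles; "joint_vel": joint speeds; "tau": joint torques, N m; "ee_pos": TCP position; "eef_rot": TCP orientation; "contact_force": force on the tool from outside, world axes, zero at the start; "ft_torque": the same for the moment, N m; "grip_width": finger opening in m; "grip_force": force on a finger pad.
Only numpy, scipy, OpenCV 4.12 (cv2) and the standard library are available. Lean on these libraries where they do the work, as an engineer would, in place of code of your own. Each camera call takes 0.05 s, during which the arm holds its last target. There are 200 camera calls.

## Working session

There is one attempt and no reset: what is moved stays moved. The work goes in short steps, Python scripts to look and compute and a tool call to move; the robot and the scene stay as the last step left them, time stands still between calls to the robot, and variables do not carry over. Pictures are saved under pics/ and viewed, at most 14 in all, crops included, and the job is handed in when it is done.

Besides the shell and the picture viewer there is one more tool, called after "Emit:" as a command line: name --pt "numbers of a row" for each row, then --argument value for the rest. apply_moves: Moves the arm, as the interface text tells. Its arguments: {"type":"object","properties":{"plan":{"type":"array","items":{"type":"array","items":{"type":"number"}}},"grip_force":{"type":"number"}},"required":["plan"]}

```bash
mkdir -p pics; ls; python3 - <<'E'
from cell import *
import cv2,numpy as np
print(sensors.get_state())
for n in("top","scene"):
    p,d=get_image(n); cv2.imwrite(f"pics/{n}0.png",p[:,:,::-1]); np.savez(f"{n}0.npz",p=p,d=d)
    c=get_calibration(n); print(n,c)
print(get_calibration("wrist"))
E
```

```text
pics
{'time_s': 0.0, 'joint_pos': array([ 1.27331230e+00,  9.18678641e-02,  1.23191929e+00, -1.94668758e-05,
        1.81981679e+00, -5.66960126e-02]), 'joint_vel': array([-0.00133949,  0.00054533,  0.00013724,  0.00037918,  0.00019608,
        0.00046557]), 'tau': array([-2.94173828e-03, -4.58744216e+01, -4.18011618e+01, -1.99828596e-04,
        1.19795208e-02, -2.78647224e-05]), 'ee_pos': array([0.14299889, 0.58240324, 0.23012663]), 'eef_rot': array([ 1.20105683e-01,  9.92760602e-01, -9.91578071e-04, -1.67872021e-04]), 'contact_force': array([-0.1078412 ,  0.6200471 ,  0.07038688]), 'ft_torque': array([-0.0097804 ,  0.00083244, -0.03978276]), 'grip_force': 0.0, 'grip_width': 0.08540410921535149}
top {'fx': 361.3548837738879, 'fy': 361.3548837738879, 'cx': 258.04348155726467, 'cy': 199.2200582298758, 'k1': -0.11174526995786048, 'R': array([[-0.02129732, -0.99973444, -0.00880215],
       [-0.99015125,  0.02231006, -0.13821278],
       [ 0.13837245,  0.0057719 , -0.99036344]]), 't': array([0.05105693, 0.39318413, 1.27952233])}
scene {'fx': 482.9806219127137, 'fy': 482.9806219127137, 'cx': 254.75180653042105, 'cy': 192.4772583550852, 'k1': 0.016802790799718328, 'R': array([[ 0.28600075,  0.95812005,  0.01447532],
       [ 0.38709277, -0.10170273, -0.91641461],
       [-0.87656304,  0.26769856, -0.3999684 ]]), 't': array([-0.14202521, -0.08209522,  2.04362151])}
{'fx': 280.6609467245785, 'fy': 280.6609467245785, 'cx': 254.9710995121888, 'cy': 197.14711381852612, 'k1': -0.05844296044744572, 'hand_eye': array([[ 1.44444837e-04, -9.55582644e-01, -2.94723243e-01,
         7.61254874e-02],
       [ 9.99999620e-01, -1.15353373e-04,  8.64113939e-04,
        -1.72532529e-03],
       [-8.59729602e-04, -2.94723256e-01,  9.55582264e-01,
        -1.42685924e-01],
       [ 0.00000000e+00,  0.00000000e+00,  0.00000000e+00,
         1.00000000e+00]])}
```

View pics/top0.png

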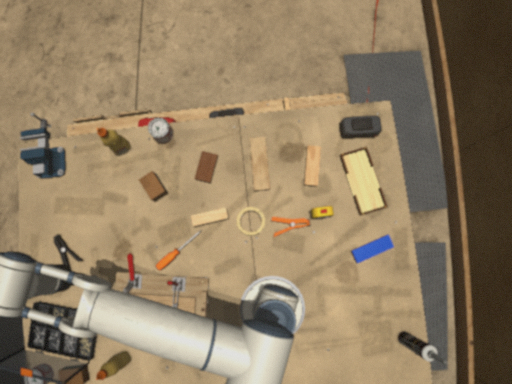

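View pics/scene0.png

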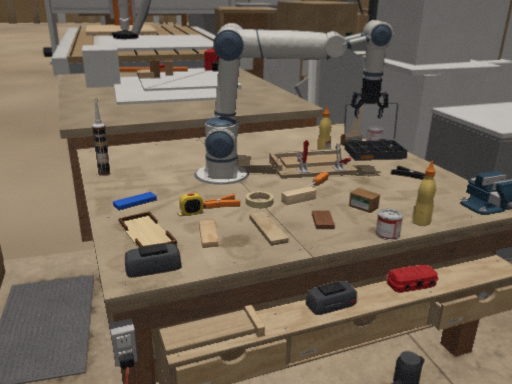

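The top view shows the long board at (260,164), the middle at (312,165), and the dark short board at (206,167). The carton is at (153,186) and the tray at (363,181). The bystanders are the thick block (210,217), the tape (321,213) and the blue look-alike (372,249).

```bash
cat > h.py <<'E'
import numpy as np, cv2
from scipy.spatial.transform import Rotation as Ro
from cell import sensors,get_image,get_calibration
def slopes(c):
    u,v=np.meshgrid(np.arange(512.),np.arange(384.))
    K=np.array([[c['fx'],0,c['cx']],[0,c['fy'],c['cy']],[0,0,1]])
    s=cv2.undistortPointsIter(np.stack([u.ravel(),v.ravel()],1)[:,None],K,np.array([c['k1'],0,0,0.]),None,None,(3,50,1e-9))
    return s.reshape(384,512,2)
def pose(n,s=None):
    c=get_calibration(n)
    if n!="wrist": return c,c['R'].T,-c['R'].T@c['t']
    R=Ro.from_quat(s['eef_rot']).as_matrix(); H=c['hand_eye']
    return c,R@H[:3,:3],R@H[:3,3]+s['ee_pos']
def rays(n,s=None):
    c,R,o=pose(n,s); sl=slopes(c)
    return np.dstack([sl,np.ones(sl.shape[:2])])@R.T, o
def shot(n):
    s=sensors.get_state(); p,d=get_image(n); r,o=rays(n,s)
    return s,p,d,r,o
def onplane(r,o,z): return o+r*((z-o[2])/r[...,2])[...,None]
def rect(P):
    (cx,cy),(a,b),t=cv2.minAreaRect(P[:,:2].astype(np.float32)*1000)
    if a>b: a,b,t=b,a,t+90
    # long-axis direction angle (world, deg) in (-90,90]
    t=(t+90+90)%180-90
    return np.round([cx,cy],1),np.round([a,b],1),round(t,1)
E
python3 - <<'E'
from h import *
z=np.load('top0.npz');p,d=z['p'],z['d']
r,o=rays("top"); X=o+r*d[...,None]
names=dict(long=(260,164),mid=(312,165),short=(206,167),carton=(153,186),block=(210,217),tray=(363,181),tape=(321,213),blue=(372,249))
m=((X[...,2]>.010)&(d>0)).astype(np.uint8)
n,l=cv2.connectedComponents(m,connectivity=4)
g=cv2.cvtColor(p,cv2.COLOR_RGB2HSV)
for k,(u,v) in names.items():
    print(k,X[v,u].round(4),g[v,u],end=' ')
    q=l==l[v,u]
    if l[v,u]: 
        # recast pixels onto median top height
        zt=np.median(X[q][:,2]); print(q.sum(),zt.round(4),*rect(onplane(r,o,zt)[q]))
    else: print()
E
```

```text
long [0.5258 0.0325 0.0223] [ 17 107 189] 862 0.0185 [529.5  33.3] [ 59.9 202.4] 3.7
mid [ 0.5195 -0.1602  0.0155] [ 17 109 222] 550 0.0191 [ 518.2 -158.9] [ 51.1 151.8] -7.2
short [0.5201 0.2325 0.0195] [ 11 141 123] 497 0.0185 [522.2 232.6] [ 63.8 111.1] -15.1
carton [0.4467 0.4191 0.0567] [ 15 146 143] 487 0.0549 [447.8 420.1] [ 66.6 102.9] 32.9
block [0.3325 0.2156 0.0372] [ 20  86 228] 438 0.0382 [332.6 216.9] [ 42.7 132.4] -78.0
tray [ 0.4571 -0.3506  0.0055] [ 25  88 228] 
tape [ 0.3341 -0.1749  0.078 ] [ 21 192 205] 251 0.0673 [ 338.3 -179.2] [39.1 81.3] -85.0
blue [ 0.2047 -0.3672  0.0118] [111 174 193] 586 0.0191 [ 206.6 -366.3] [ 52.  151.5] -68.5
```

The rectangles measured for the loose pieces match their given sizes. Next I'll measure the tray.

```bash
python3 - <<'E'
from h import *
z=np.load('top0.npz');p,d=z['p'],z['d']
r,o=rays("top"); g=cv2.cvtColor(p,cv2.COLOR_RGB2HSV)
m=((abs(g[...,0].astype(int)-25)<6)&(g[...,2]>190)&(g[...,1]>50)).astype(np.uint8)
n,l=cv2.connectedComponents(m); q=l==l[181,363]; print(q.sum(),rect(onplane(r,o,.006)[q]))
# lip: dark pixels around
m=((g[...,2]<95)).astype(np.uint8); m[:140]=0;m[220:]=0;m[:,:335]=0;m[:,395:]=0
n,l,st,_=cv2.connectedComponentsWithStats(m); q=m>0
print(st[1:].tolist(),rect(onplane(r,o,.020)[q]))
cv2.imwrite('pics/tray.png',cv2.resize(p[130:230,320:410,::-1],None,fx=6,fy=6,interpolation=cv2.INTER_NEAREST))
E
```

```text
1414 (array([ 458.8, -349.4]), array([107.9, 220.8]), 15.3)
[[365, 149, 2, 2, 3], [367, 152, 1, 1, 1], [341, 156, 6, 17, 19], [370, 160, 1, 2, 2], [380, 190, 2, 4, 4], [382, 195, 1, 2, 2], [354, 198, 3, 6, 6], [383, 199, 1, 1, 1], [384, 201, 1, 1, 1], [357, 205, 4, 9, 10]] (array([ 456.1, -344.7]), array([105.3, 222.5]), 15.3)
```

View pics/tray.png

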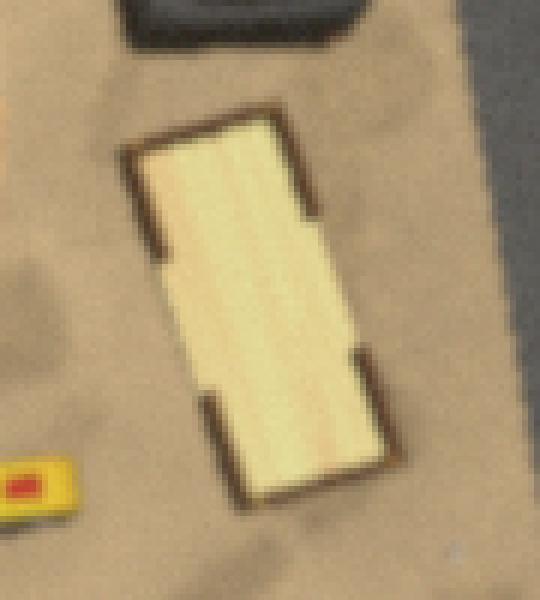

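The tray centre is about (0.4585, -0.349) with its length at 15.3°. Its plywood floor runs through the cut-outs, so the fingers have to stay above 6 mm there. Next is a helper that works out move numbers.

```bash
cat > go.py <<'E'
from h import *
import sys
def Rd(yd):
    y=np.deg2rad(yd); ty=np.array([np.cos(y),np.sin(y),0]); tz=np.array([0,0,-1.])
    return np.stack([np.cross(ty,tz),ty,tz],1)
def state():
    s=sensors.get_state(); R=Ro.from_quat(s['eef_rot']).as_matrix()
    return s,R,np.degrees(np.arctan2(R[1,1],R[0,1]))
def plan(tg):   # tg: list of (x,y,z,ydir) in m,deg ; prints calls
    s,R,yd=state(); P=s['ee_pos']; print('now',P.round(4),'ydir',yd.round(1),'t',round(s['time_s'],2))
    for x,y,z,t in tg:
        T=np.array([x,y,z]); n=int(max(1,np.ceil(max(np.linalg.norm(T-P)/.24,abs(t-yd)/42))))
        P0,y0=P,yd
        for i in range(1,n+1):
            Pn=P0+(T-P0)*i/n; yn=y0+(t-y0)*i/n; Rn=Rd(yn)
            w=np.degrees(Ro.from_matrix(R.T@Rn).as_rotvec()); d=R.T@(Pn-P)
            print('  rot',w.round(1).tolist(),'shift',d.round(4).tolist())
            P,R,yd=Pn,Rn,yn
if __name__=="__main__": plan(eval(sys.argv[1]))
E
python3 go.py "[(.5295,.0333,.2,-86.3),(.5295,.0333,.04,-86.3)]"
```

```text
now [0.143  0.5825 0.2303] ydir 76.2 t 0.1
  rot [-0.1, 0.0, 40.6] shift [-0.1266, -0.1103, 0.0077]
  rot [0.0, 0.0, 40.6] shift [-0.1679, -0.0013, 0.0076]
  rot [0.0, 0.0, 40.6] shift [-0.1283, 0.1083, 0.0076]
  rot [0.0, 0.0, 40.6] shift [-0.0268, 0.1657, 0.0076]
  rot [0.0, 0.0, -0.0] shift [0.0, -0.0, 0.16]
```

Emit:
apply_moves --pt "0 0 40.6 -0.127 -0.11 0.008 1" --pt "0 0 40.6 -0.127 -0.11 0.008 1" --pt "0 0 40.6 -0.127 -0.11 0.008 1" --pt "0 0 40.6 -0.127 -0.11 0.008 1" --pt "0 0 40.6 -0.127 -0.11 0.008 1" --grip_force 40

```text
time_s: 0.6
ee_pos: [0.2418, 0.4434, 0.2231]
eef_rot: [0.461, 0.887, -0.0, 0.0]
contact_force: [-1.2, 0.2, -0.5]
grip_width: 0.0851
grip_force: 0.0
```

Emit:
apply_moves --pt "0 0 40.6 -0.168 -0.001 0.008 1" --pt "0 0 40.6 -0.168 -0.001 0.008 1" --pt "0 0 40.6 -0.168 -0.001 0.008 1" --pt "0 0 40.6 -0.168 -0.001 0.008 1" --pt "0 0 40.6 -0.168 -0.001 0.008 1"

```text
time_s: 1.1
ee_pos: [0.3385, 0.306, 0.2147]
eef_rot: [0.741, 0.672, -0.0, 0.0]
contact_force: [-0.8, 0.1, -0.2]
grip_width: 0.0851
grip_force: 0.0
```

Emit:
apply_moves --pt "0 0 40.6 -0.128 0.108 0.008 1" --pt "0 0 40.6 -0.128 0.108 0.008 1" --pt "0 0 40.6 -0.128 0.108 0.008 1" --pt "0 0 40.6 -0.128 0.108 0.008 1" --pt "0 0 40.6 -0.128 0.108 0.008 1"

```text
time_s: 1.6
ee_pos: [0.4346, 0.1689, 0.2062]
eef_rot: [0.928, 0.373, -0.001, 0.0]
contact_force: [-0.3, 1.0, 0.8]
grip_width: 0.0856
grip_force: 0.0
```

Emit:
apply_moves --pt "0 0 40.6 -0.027 0.166 0.008 1" --pt "0 0 40.6 -0.027 0.166 0.008 1" --pt "0 0 40.6 -0.027 0.166 0.008 1" --pt "0 0 40.6 -0.027 0.166 0.008 1" --pt "0 0 40.6 -0.027 0.166 0.008 1"

```text
time_s: 2.1
ee_pos: [0.5312, 0.0313, 0.1977]
eef_rot: [1.0, 0.028, -0.001, 0.0]
contact_force: [-0.5, 0.2, -0.0]
grip_width: 0.0855
grip_force: 0.0
```

```bash
cat > wr.py <<'E'
from h import *
import sys
# rectangle of the object with top height zt nearest to a seed point (m)
def wrist(zt,seed,name,save=True,tol=.006):
    s,p,d,r,o=shot("wrist"); X=o+r*d[...,None]
    m=((abs(X[...,2]-zt)<tol)&(d>0)).astype(np.uint8)
    n,l=cv2.connectedComponents(m,connectivity=4)
    D=np.linalg.norm(X[...,:2]-np.array(seed),axis=2); D[m==0]=9
    i=np.unravel_index(D.argmin(),D.shape); q=l==l[i]
    print(name,q.sum(),'z',np.median(X[q][:,2]).round(4),*rect(onplane(r,o,zt)[q]),'touches edge',bool(q[0].any()|q[-1].any()|q[:,0].any()|q[:,-1].any()))
    if save: cv2.imwrite(f'pics/{name}.png',p[:,:,::-1])
if __name__=="__main__": a=sys.argv; wrist(float(a[1]),eval(a[2]),a[3])
E
python3 wr.py .018 "(.5295,.0333)" w1; python3 go.py "[(.5295,.0333,.04,-86.3)]"
```

```text
w1 8286 z 0.0181 [528.2  32.8] [ 59.8 199.3] 3.6 touches edge False
now [0.5307 0.0324 0.198 ] ydir -86.9 t 2.15
  rot [-0.0, 0.1, -0.6] shift [-0.0008, -0.0009, 0.158]
```

View pics/w1.png

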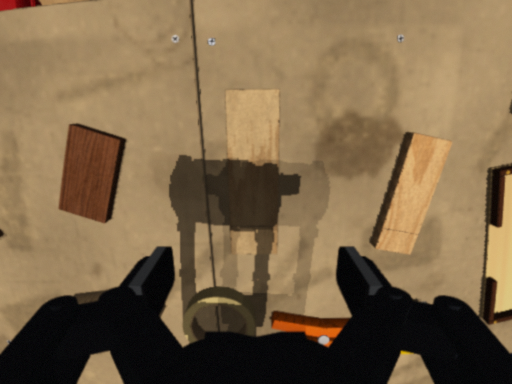

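The wrist view shows the long board at (253,160), between the finger tips at (150,250) and (350,250). Its measured centre of (528.2, 32.8) mm agrees with the top view.

Emit:
apply_moves --pt "0 0 -0.5 -0.002 0 0.04 1" --pt "0 0 -0.5 -0.002 0 0.085 1" --pt "0 0 -0.5 -0.002 0 0.13 1" --pt "0 0 -0.5 -0.002 0 0.16 1" --pt "0 0 -0.5 -0.002 0 0.168 1"

```text
time_s: 2.65
ee_pos: [0.5253, 0.0342, 0.0264]
eef_rot: [0.999, 0.039, -0.004, -0.0]
contact_force: [-0.2, -0.2, -0.5]
grip_width: 0.0852
grip_force: 0.0
```

Emit:
apply_moves --pt "0 0 0 0 0 0.01 1" --pt "0 0 0 0 0 0.02 1" --pt "0 0 0 0 0 0.026 1" --pt "0 0 0 0 0 0.029 1" --pt "0 0 0 0 0 0.029 1"

```text
time_s: 3.15
ee_pos: [0.5287, 0.0339, 0.0026]
eef_rot: [0.999, 0.038, 0.0, -0.0]
contact_force: [0.2, -0.2, -0.6]
grip_width: 0.0856
grip_force: 0.0
```

Emit:
apply_moves --pt "0 0 0 0 0 0 0.5" --pt "0 0 0 0 0 0 0.4" --pt "0 0 0 0 0 0 0.3" --pt "0 0 0 0 0 0 0.3" --pt "0 0 0 0 0 0 0.3"

```text
time_s: 3.65
ee_pos: [0.5291, 0.0338, 0.0033]
eef_rot: [0.999, 0.038, 0.001, 0.0]
contact_force: [-0.7, 0.1, 5.8]
grip_width: 0.0591
grip_force: 44.7
```

Emit:
apply_moves --pt "0 0 0 0 0 -0.01 0.3" --pt "0 0 0 0 0 -0.03 0.3" --pt "0 0 0 0 0 -0.06 0.3" --pt "0 0 0 0 0 -0.1 0.3" --pt "0 0 0 0 0 -0.1 0.3"

```text
time_s: 4.15
ee_pos: [0.5313, 0.0339, 0.109]
eef_rot: [0.999, 0.038, 0.005, 0.0]
contact_force: [-0.3, -0.2, -0.7]
grip_width: 0.0583
grip_force: 44.1
```

```bash
python3 - <<'E'
from h import *
s,p,d,r,o=shot("wrist"); cv2.imwrite('pics/w2.png',p[:,:,::-1])
X=o+r*d[...,None]; print((d[150:250:20,253]).round(3), X[150:250:20,253,2].round(4),s['ee_pos'],s['grip_width'],s['grip_force'])
E
python3 go.py "[(.4585,-.349,.1,-74.7),(.4585,-.349,.015,-74.7)]"
```

```text
[0.127 0.13  0.133 0.136 0.139] [0.1242 0.1242 0.1239 0.1241 0.1237] [0.53125273 0.03392189 0.10898849] 0.05825677468725669 44.094096422195435
now [0.5302 0.0339 0.1059] ydir -85.7 t 4.2
  rot [0.0, -0.3, -5.5] shift [-0.0501, 0.1882, 0.0027]
  rot [0.0, 0.0, -5.5] shift [-0.0679, 0.1826, 0.0029]
  rot [0.0, 0.0, 0.0] shift [0.0, 0.0, 0.085]
```

View pics/w2.png

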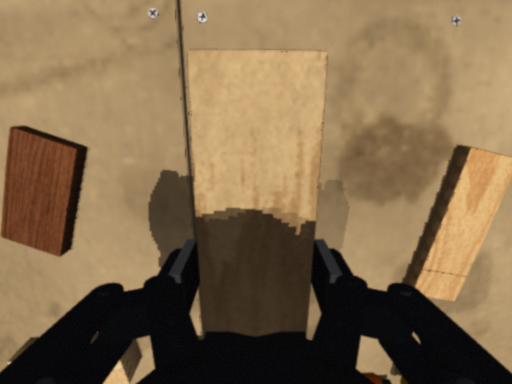

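The wrist view shows the long board gripped level, with its top about 15 mm above the TCP. I'll carry it to the tray.

Emit:
apply_moves --pt "0 0 -5.5 -0.01 0.038 0 0.3" --pt "0 0 -5.5 -0.02 0.076 0 0.3" --pt "0 0 -5.5 -0.03 0.114 0 0.3" --pt "0 0 -5.5 -0.04 0.152 0 0.3" --pt "0 0 -5.5 -0.05 0.188 0 0.3"

```text
time_s: 4.7
ee_pos: [0.4912, -0.1585, 0.1003]
eef_rot: [0.996, 0.085, -0.001, -0.001]
contact_force: [-0.2, 0.3, -1.5]
grip_width: 0.0587
grip_force: 44.1
```

Emit:
apply_moves --pt "0 0 -5.5 -0.018 0.049 0 0.3" --pt "0 0 -5.5 -0.036 0.097 0 0.3" --pt "0 0 -5.5 -0.053 0.145 0 0.3" --pt "0 0 -5.5 -0.064 0.172 0 0.3" --pt "0 0 -5.5 -0.068 0.183 0 0.3"

```text
time_s: 5.2
ee_pos: [0.4547, -0.3518, 0.0999]
eef_rot: [0.991, 0.131, -0.002, -0.001]
contact_force: [-0.3, 0.0, -1.5]
grip_width: 0.0589
grip_force: 44.1
```

Emit:
apply_moves --pt "0 0 0 0 0 0 0.3" --pt "0 0 0 0 0 0 0.3"

```text
time_s: 5.4
ee_pos: [0.4568, -0.348, 0.1011]
eef_rot: [0.991, 0.133, -0.0, -0.001]
contact_force: [-0.3, -0.3, -2.0]
grip_width: 0.0586
grip_force: 44.1
```

```bash
python3 go.py "[(.4585,-.349,.03,-74.7),(.4585,-.349,.0095,-74.7)]"; python3 - <<'E'
from h import *
s,p,d,r,o=shot("wrist"); cv2.imwrite('pics/w3.png',p[:,:,::-1])
X=o+r*d[...,None]; t=s['ee_pos'][2]+.0148
m=(abs(X[...,2]-t)<.006)&(d>0); m[:, :100]=0;m[:,420:]=0
print('board top seen',rect(X[m]))
E
```

```text
now [ 0.4568 -0.348   0.1011] ydir -74.7 t 5.4
  rot [-0.1, 0.0, 0.0] shift [0.0014, 0.0016, 0.0711]
  rot [0.0, 0.0, 0.0] shift [0.0, 0.0, 0.0205]
board top seen (array([ 481.4, -341.3]), array([ 86.2, 149.4]), 18.6)
```

View pics/w3.png

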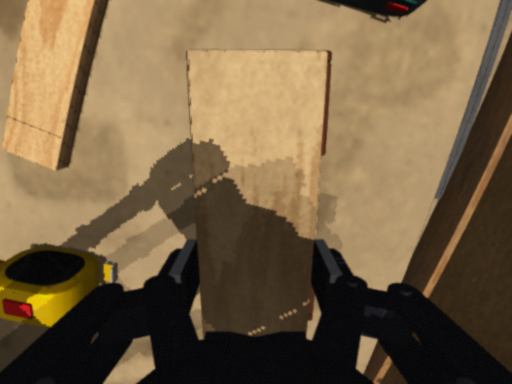

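The board covers the tray, with the lip just showing along its right edge at (325,100), parallel to it. I'll lower it.

Emit:
apply_moves --pt "0 0 0 0.001 0.002 0.02 0.3" --pt "0 0 0 0.001 0.002 0.04 0.3" --pt "0 0 0 0.001 0.002 0.06 0.3" --pt "0 0 0 0.001 0.002 0.07 0.3" --pt "0 0 0 0.001 0.002 0.07 0.3"

```text
time_s: 5.95
ee_pos: [0.458, -0.3489, 0.0304]
eef_rot: [0.991, 0.134, -0.001, -0.001]
contact_force: [-0.3, -0.1, -1.7]
grip_width: 0.0586
grip_force: 44.0
```

Emit:
apply_moves --pt "0 0 0 0 0 0.006 0.3" --pt "0 0 0 0 0 0.012 0.3" --pt "0 0 0 0 0 0.017 0.3" --pt "0 0 0 0 0 0.019 0.3" --pt "0 0 0 0 0 0.02 0.3"

```text
time_s: 6.45
ee_pos: [0.4583, -0.3509, 0.0121]
eef_rot: [0.991, 0.133, -0.0, -0.0]
contact_force: [-0.0, -0.8, -1.9]
grip_width: 0.0588
grip_force: 44.1
```

Emit:
apply_moves --pt "0 0 0 0 0 0 0.3"

```text
time_s: 6.55
ee_pos: [0.4583, -0.351, 0.0123]
eef_rot: [0.991, 0.133, -0.0, 0.0]
contact_force: [0.4, -0.3, -1.2]
grip_width: 0.059
grip_force: 44.1
```

Emit:
apply_moves --pt "0 0 0 0 0 0.001 0.3" --pt "0 0 0 0 0 0.002 0.3" --pt "0 0 0 0 0 0.003 0.3" --pt "0 0 0 0 0 0.003 0.3"

```text
time_s: 6.95
ee_pos: [0.4584, -0.351, 0.0093]
eef_rot: [0.991, 0.133, 0.0, 0.0]
contact_force: [0.4, 0.4, -0.6]
grip_width: 0.0587
grip_force: 44.1
```

Emit:
apply_moves --pt "0 0 0 0 0 0.001 0.3" --pt "0 0 0 0 0 0.001 0.3"

```text
time_s: 7.15
ee_pos: [0.4585, -0.351, 0.0093]
eef_rot: [0.991, 0.133, 0.0, 0.0]
contact_force: [-2.3, 2.3, 5.4]
grip_width: 0.0587
grip_force: 44.7
```

Emit:
apply_moves --pt "0 0 0 0 0 0 0.75" --pt "0 0 0 0 0 0 0.85" --pt "0 0 0 0 0 0 1" --pt "0 0 0 0 0 0 1" --pt "0 0 0 0 0 0 1"

```text
time_s: 7.65
ee_pos: [0.4584, -0.3509, 0.0082]
eef_rot: [0.991, 0.133, -0.0, -0.0]
contact_force: [-0.4, 0.1, 0.5]
grip_width: 0.0857
grip_force: 0.0
```

Emit:
apply_moves --pt "0 0 0 0 0 -0.02 1" --pt "0 0 0 0 0 -0.06 1" --pt "0 0 0 0 0 -0.1 1" --pt "0 0 0 0 0 -0.15 1" --pt "0 0 0 0 0 -0.19 1"

```text
time_s: 8.15
ee_pos: [0.4585, -0.351, 0.2013]
eef_rot: [0.991, 0.133, 0.001, 0.001]
contact_force: [0.9, 0.3, 1.0]
grip_width: 0.0857
grip_force: 0.0
```

Emit:
apply_moves --pt "0 0 0 0 0 0 1" --pt "0 0 0 0 0 0 1"

```text
time_s: 8.35
ee_pos: [0.4589, -0.3513, 0.1996]
eef_rot: [0.991, 0.133, 0.001, 0.001]
contact_force: [-0.8, -0.2, 0.5]
grip_width: 0.0859
grip_force: 0.0
```

```bash
python3 wr.py .024 "(.4585,-.349)" w4; python3 wr.py .019 "(.5182,-.1589)" w4b;  python3 go.py "[(.5175,-.159,.2,-97.2)]"
```

```text
w4 8510 z 0.0241 [ 457.6 -351.7] [ 59.8 199.2] 14.7 touches edge False
w4b 6549 z 0.0191 [ 515.9 -165.3] [ 53.  150.3] -7.3 touches edge False
now [ 0.4579 -0.3505  0.1964] ydir -74.7 t 8.45
  rot [-0.1, 0.1, 22.5] shift [0.108, -0.169, -0.0034]
```

View pics/w4.png

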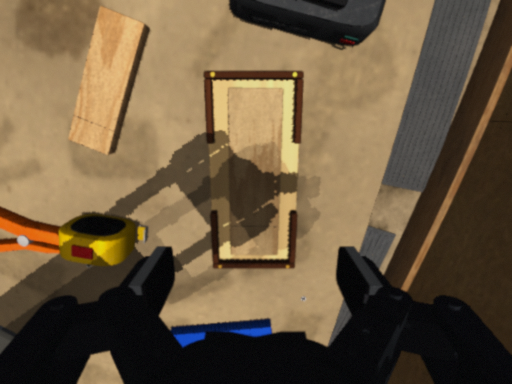

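The long board lies centred in the tray, with margins of about 14 px on both sides. Next is the middle board.

Emit:
apply_moves --pt "0 0 22.5 0.108 -0.167 -0.003 1" --pt "0 0 22.5 0.108 -0.167 -0.003 1" --pt "0 0 22.5 0.108 -0.167 -0.003 1" --pt "0 0 22.5 0.108 -0.167 -0.003 1" --pt "0 0 22.5 0.108 -0.167 -0.003 1"

```text
time_s: 8.95
ee_pos: [0.519, -0.1561, 0.1991]
eef_rot: [0.998, -0.06, -0.001, -0.002]
contact_force: [-0.3, -1.4, 0.2]
grip_width: 0.0855
grip_force: 0.0
```

Emit:
apply_moves --pt "0 0 0 0 0 0 1" --pt "0 0 0 0 0 0 1"

```text
time_s: 9.15
ee_pos: [0.5179, -0.162, 0.1998]
eef_rot: [0.998, -0.063, -0.001, 0.0]
contact_force: [0.2, -0.5, 0.6]
grip_width: 0.0853
grip_force: 0.0
```

```bash
python3 wr.py .019 "(.5175,-.159)" w5; python3 go.py "[(.5175,-.159,.03,-97.2)]"
```

```text
w5 5185 z 0.0191 [ 516.1 -163. ] [ 49.8 148.8] -7.2 touches edge False
now [ 0.5179 -0.1625  0.2002] ydir -97.3 t 9.2
  rot [0.0, 0.1, -0.1] shift [-0.0005, -0.0035, 0.1702]
```

Emit:
apply_moves --pt "0 0 0 -0.002 0 0.045 1" --pt "0 0 0 -0.002 0 0.09 1" --pt "0 0 0 -0.002 0 0.13 1" --pt "0 0 0 -0.002 0 0.16 1" --pt "0 0 0 -0.002 0 0.168 1"

```text
time_s: 9.7
ee_pos: [0.5133, -0.1617, 0.0283]
eef_rot: [0.998, -0.064, -0.004, -0.001]
contact_force: [-0.7, 0.3, -0.4]
grip_width: 0.0855
grip_force: 0.0
```

Emit:
apply_moves --pt "0 0 0 0 0 0.01 1" --pt "0 0 0 0 0 0.02 1" --pt "0 0 0 0 0 0.026 1" --pt "0 0 0 0 0 0.028 1" --pt "0 0 0 0 0 0.028 1"

```text
time_s: 10.2
ee_pos: [0.5168, -0.1611, 0.0057]
eef_rot: [0.998, -0.063, 0.0, 0.0]
contact_force: [0.4, 1.0, -0.3]
grip_width: 0.0854
grip_force: 0.0
```

Emit:
apply_moves --pt "0 0 0 0 0 0 0.5" --pt "0 0 0 0 0 0 0.4" --pt "0 0 0 0 0 0 0.3" --pt "0 0 0 0 0 0 0.3" --pt "0 0 0 0 0 0 0.3"

```text
time_s: 10.7
ee_pos: [0.517, -0.1613, 0.0061]
eef_rot: [0.998, -0.063, 0.001, 0.0]
contact_force: [-0.9, -0.0, 4.7]
grip_width: 0.0487
grip_force: 43.1
```

Emit:
apply_moves --pt "0 0 0 0 0 0 0.3"

```text
time_s: 10.8
ee_pos: [0.517, -0.1612, 0.0061]
eef_rot: [0.998, -0.063, 0.001, 0.0]
contact_force: [-0.5, 1.1, 5.9]
grip_width: 0.0486
grip_force: 43.3
```

Emit:
apply_moves --pt "0 0 0 0 0 -0.01 0.3" --pt "0 0 0 0 0 -0.03 0.3" --pt "0 0 0 0 0 -0.06 0.3" --pt "0 0 0 0 0 -0.1 0.3" --pt "0 0 0 0 0 -0.12 0.3"

```text
time_s: 11.3
ee_pos: [0.5172, -0.1613, 0.129]
eef_rot: [0.998, -0.063, 0.002, 0.001]
contact_force: [0.1, -0.1, 0.2]
grip_width: 0.0489
grip_force: 42.6
```

Emit:
apply_moves --pt "0 0 0 0 0 0 0.3" --pt "0 0 0 0 0 0 0.3"

```text
time_s: 11.5
ee_pos: [0.5162, -0.161, 0.1247]
eef_rot: [0.998, -0.063, -0.0, -0.0]
contact_force: [0.1, 0.6, -1.0]
grip_width: 0.0487
grip_force: 42.6
```

```bash
python3 - <<'E'
from h import *
s,p,d,r,o=shot("wrist"); cv2.imwrite('pics/w6.png',p[:,:,::-1])
X=o+r*d[...,None]; print(X[100:250:20,253,2].round(4)-s['ee_pos'][2],s['ee_pos'],s['grip_width'],s['grip_force'])
E
python3 go.py "[(.458,-.351,.12,-75.3),(.458,-.351,.06,-75.3)]"
```

```text
[-0.12445203  0.01254797  0.01344797  0.01324797  0.01304797  0.01234797
  0.01364797  0.01284797] [ 0.51624418 -0.16099385  0.12465203] 0.04868191062031573 42.60435104370117
now [ 0.5157 -0.1608  0.1234] ydir -97.2 t 11.55
  rot [-0.1, 0.1, -21.9] shift [-0.0334, 0.1959, 0.0034]
  rot [0.0, 0.0, 0.0] shift [0.0, 0.0, 0.06]
```

The middle board is held level, with its underside about 6 mm below the TCP, so the placing TCP height is about 0.030 m.

Emit:
apply_moves --pt "0 0 -21.9 -0.007 0.042 0 0.3" --pt "0 0 -21.9 -0.014 0.084 0 0.3" --pt "0 0 -21.9 -0.022 0.126 0 0.3" --pt "0 0 -21.9 -0.03 0.17 0 0.3" --pt "0 0 -21.9 -0.033 0.196 0 0.3"

```text
time_s: 12.05
ee_pos: [0.4568, -0.3534, 0.1223]
eef_rot: [0.992, 0.127, -0.002, -0.001]
contact_force: [-0.0, 0.6, -1.2]
grip_width: 0.0486
grip_force: 42.6
```

Emit:
apply_moves --pt "0 0 0 0 0 0 0.3" --pt "0 0 0 0 0 0 0.3" --pt "0 0 0 0 0 0 0.3"

```text
time_s: 12.35
ee_pos: [0.4591, -0.3501, 0.1239]
eef_rot: [0.992, 0.128, -0.001, -0.001]
contact_force: [-0.1, 0.7, -1.6]
grip_width: 0.0491
grip_force: 42.6
```

```bash
python3 go.py "[(.4576,-.3515,.05,-75.3),(.4576,-.3515,.032,-75.3)]"
```

```text
now [ 0.4591 -0.3501  0.1239] ydir -75.2 t 12.35
  rot [-0.1, 0.1, 0.1] shift [-0.0017, 0.0011, 0.0739]
  rot [0.0, 0.0, 0.0] shift [0.0, 0.0, 0.018]
```

Emit:
apply_moves --pt "0 0 0 -0.002 0.001 0.025 0.3" --pt "0 0 0 -0.002 0.001 0.05 0.3" --pt "0 0 0 -0.002 0.001 0.065 0.3" --pt "0 0 0 -0.002 0.001 0.074 0.3" --pt "0 0 0 -0.002 0.001 0.074 0.3"

```text
time_s: 12.85
ee_pos: [0.4572, -0.3518, 0.0499]
eef_rot: [0.992, 0.128, -0.001, -0.001]
contact_force: [0.1, -0.1, -1.1]
grip_width: 0.0487
grip_force: 42.6
```

Emit:
apply_moves --pt "0 0 0 0 0 0.006 0.3" --pt "0 0 0 0 0 0.012 0.3" --pt "0 0 0 0 0 0.015 0.3" --pt "0 0 0 0 0 0.017 0.3" --pt "0 0 0 0 0 0.017 0.3"

```text
time_s: 13.35
ee_pos: [0.4574, -0.3529, 0.0341]
eef_rot: [0.992, 0.128, -0.0, -0.0]
contact_force: [0.8, 0.1, -1.9]
grip_width: 0.049
grip_force: 42.6
```

Emit:
apply_moves --pt "0 0 0 0 0 0 0.3"

```text
time_s: 13.45
ee_pos: [0.4576, -0.353, 0.0345]
eef_rot: [0.992, 0.128, 0.0, 0.0]
contact_force: [-0.7, 0.3, -1.3]
grip_width: 0.049
grip_force: 42.6
```

Emit:
apply_moves --pt "0 0 0 0 -0.001 0.001 0.3" --pt "0 0 0 0 -0.001 0.002 0.3" --pt "0 0 0 0 -0.001 0.003 0.3" --pt "0 0 0 0 -0.001 0.004 0.3" --pt "0 0 0 0 -0.001 0.004 0.3"

```text
time_s: 13.95
ee_pos: [0.4573, -0.3519, 0.0303]
eef_rot: [0.992, 0.128, 0.0, 0.0]
contact_force: [0.3, -0.2, -0.5]
grip_width: 0.0491
grip_force: 42.6
```

Emit:
apply_moves --pt "0 0 0 0 0 0.001 0.3" --pt "0 0 0 0 0 0.001 0.3"

```text
time_s: 14.15
ee_pos: [0.4573, -0.352, 0.0302]
eef_rot: [0.992, 0.128, 0.0, 0.0]
contact_force: [-2.3, 1.8, 5.0]
grip_width: 0.0488
grip_force: 43.1
```

Contact. I'll release, rise and look.

Emit:
apply_moves --pt "0 0 0 0 0 0 0.75" --pt "0 0 0 0 0 0 0.85" --pt "0 0 0 0 0 0 1" --pt "0 0 0 0 0 0 1" --pt "0 0 0 0 0 0 1"

```text
time_s: 14.65
ee_pos: [0.4572, -0.3519, 0.0292]
eef_rot: [0.992, 0.128, -0.0, -0.0]
contact_force: [0.2, 0.3, -0.4]
grip_width: 0.085
grip_force: 0.0
```

Emit:
apply_moves --pt "0 0 0 0 0 -0.02 1" --pt "0 0 0 0 0 -0.06 1" --pt "0 0 0 0 0 -0.1 1" --pt "0 0 0 0 0 -0.14 1" --pt "0 0 0 0 0 -0.17 1"

```text
time_s: 15.15
ee_pos: [0.4576, -0.3522, 0.2025]
eef_rot: [0.992, 0.128, 0.001, 0.001]
contact_force: [1.0, 0.6, -0.6]
grip_width: 0.0856
grip_force: 0.0
```

Emit:
apply_moves --pt "0 0 0 0 0 0 1" --pt "0 0 0 0 0 0 1"

```text
time_s: 15.35
ee_pos: [0.4576, -0.3522, 0.2001]
eef_rot: [0.992, 0.128, 0.001, 0.001]
contact_force: [-0.3, 0.4, 0.0]
grip_width: 0.0856
grip_force: 0.0
```

```bash
python3 - <<'E'
from wr import *
wrist(.043,(.4576,-.3515),'w7'); wrist(.024,(.38,-.371),'w7b',tol=.004)
E
python3 go.py "[(.522,.2325,.2,-105.1)]"
```

```text
w7 5967 z 0.0431 [ 457.1 -352.5] [ 49.7 149.1] 14.6 touches edge False
w7b 2610 z 0.0241 [ 457.2 -351.8] [ 59.8 198.9] 14.7 touches edge False
now [ 0.4569 -0.3516  0.1975] ydir -75.3 t 15.45
  rot [-0.1, 0.1, 9.9] shift [0.0704, -0.1828, -0.0005]
  rot [0.0, 0.0, 9.9] shift [0.0378, -0.1922, -0.0008]
  rot [0.0, 0.0, 9.9] shift [0.0041, -0.1959, -0.0008]
```

View pics/w7.png

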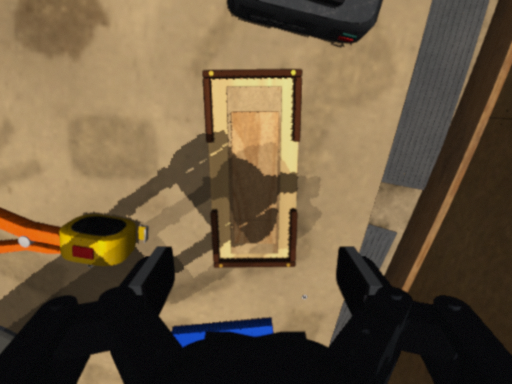

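The middle board lies within 1 mm of the long board's centre and parallel to it. Next is the short board.

Emit:
apply_moves --pt "0 0 10 0.07 -0.183 0 1" --pt "0 0 10 0.07 -0.183 0 1" --pt "0 0 10 0.07 -0.183 0 1" --pt "0 0 10 0.07 -0.183 0 1" --pt "0 0 10 0.07 -0.183 0 1"

```text
time_s: 15.95
ee_pos: [0.4785, -0.1521, 0.1978]
eef_rot: [0.999, 0.044, -0.001, -0.002]
contact_force: [-0.5, -0.1, 0.7]
grip_width: 0.0857
grip_force: 0.0
```

Emit:
apply_moves --pt "0 0 10 0.038 -0.192 0 1" --pt "0 0 10 0.038 -0.192 0 1" --pt "0 0 10 0.038 -0.192 0 1" --pt "0 0 10 0.038 -0.192 0 1" --pt "0 0 10 0.038 -0.192 0 1"

```text
time_s: 16.45
ee_pos: [0.5002, 0.0419, 0.1974]
eef_rot: [0.999, -0.043, -0.001, -0.001]
contact_force: [-0.3, -0.7, -0.2]
grip_width: 0.0852
grip_force: 0.0
```

Emit:
apply_moves --pt "0 0 10 0.004 -0.196 0 1" --pt "0 0 10 0.004 -0.196 0 1" --pt "0 0 10 0.004 -0.196 0 1" --pt "0 0 10 0.004 -0.196 0 1" --pt "0 0 10 0.004 -0.196 0 1"

```text
time_s: 16.95
ee_pos: [0.5223, 0.2358, 0.1965]
eef_rot: [0.991, -0.131, -0.002, 0.0]
contact_force: [-0.4, -1.3, -0.7]
grip_width: 0.0853
grip_force: 0.0
```

Emit:
apply_moves --pt "0 0 0 0 0 0 1" --pt "0 0 0 0 0 0 1"

```text
time_s: 17.15
ee_pos: [0.523, 0.2304, 0.1984]
eef_rot: [0.991, -0.134, -0.001, 0.001]
contact_force: [0.3, -0.0, 0.7]
grip_width: 0.0856
grip_force: 0.0
```

```bash
python3 wr.py .018 "(.522,.2325)" w8; python3 go.py "[(.522,.2325,.03,-105.1)]"
```

```text
w8 4701 z 0.0181 [521.5 231.9] [ 61.8 108.9] -15.4 touches edge False
now [0.523  0.2302 0.1988] ydir -105.4 t 17.2
  rot [0.1, 0.0, -0.3] shift [-0.0016, -0.0022, 0.1688]
```

Emit:
apply_moves --pt "0 0 0 -0.002 -0.001 0.045 1" --pt "0 0 0 -0.002 -0.001 0.09 1" --pt "0 0 0 -0.002 -0.001 0.13 1" --pt "0 0 0 -0.002 -0.001 0.16 1" --pt "0 0 0 -0.002 -0.001 0.168 1"

```text
time_s: 17.7
ee_pos: [0.5189, 0.2309, 0.0268]
eef_rot: [0.991, -0.134, -0.003, 0.002]
contact_force: [-0.5, -1.2, 0.2]
grip_width: 0.0851
grip_force: 0.0
```

Emit:
apply_moves --pt "0 0 0 0 0 0.01 1" --pt "0 0 0 0 0 0.02 1" --pt "0 0 0 0 0 0.026 1" --pt "0 0 0 0 0 0.028 1" --pt "0 0 0 0 0 0.028 1"

```text
time_s: 18.2
ee_pos: [0.5213, 0.2337, 0.0037]
eef_rot: [0.991, -0.133, 0.0, -0.0]
contact_force: [-0.0, -1.0, 0.0]
grip_width: 0.085
grip_force: 0.0
```

Emit:
apply_moves --pt "0 0 0 0 0 0 0.5" --pt "0 0 0 0 0 0 0.4" --pt "0 0 0 0 0 0 0.3" --pt "0 0 0 0 0 0 0.3" --pt "0 0 0 0 0 0 0.3"

```text
time_s: 18.7
ee_pos: [0.5217, 0.2339, 0.0043]
eef_rot: [0.991, -0.133, 0.001, -0.0]
contact_force: [0.2, 0.9, 5.4]
grip_width: 0.0608
grip_force: 44.9
```

Emit:
apply_moves --pt "0 0 0 0 0 0 0.3"

```text
time_s: 18.8
ee_pos: [0.5217, 0.2339, 0.0043]
eef_rot: [0.991, -0.133, 0.001, -0.0]
contact_force: [-0.2, 1.9, 5.1]
grip_width: 0.0609
grip_force: 44.9
```

Emit:
apply_moves --pt "0 0 0 0 0 -0.01 0.3" --pt "0 0 0 0 0 -0.03 0.3" --pt "0 0 0 0 0 -0.06 0.3" --pt "0 0 0 0 0 -0.1 0.3" --pt "0 0 0 0 0 -0.14 0.3"

```text
time_s: 19.3
ee_pos: [0.5202, 0.2333, 0.1439]
eef_rot: [0.991, -0.133, -0.001, 0.001]
contact_force: [0.2, -0.7, -0.3]
grip_width: 0.0607
grip_force: 44.2
```

Emit:
apply_moves --pt "0 0 0 0 0 0 0.3" --pt "0 0 0 0 0 0 0.3"

```text
time_s: 19.5
ee_pos: [0.5214, 0.2337, 0.1445]
eef_rot: [0.991, -0.133, 0.001, -0.0]
contact_force: [0.7, -0.6, -1.5]
grip_width: 0.0607
grip_force: 44.2
```

```bash
python3 - <<'E'
from h import *
s,p,d,r,o=shot("wrist"); cv2.imwrite('pics/w9.png',p[:,:,::-1])
X=o+r*d[...,None]; print(X[100:250:20,253,2].round(4)-s['ee_pos'][2],s['ee_pos'],s['grip_width'],s['grip_force'])
E
python3 go.py "[(.457,-.352,.14,-75.4),(.457,-.352,.07,-75.4)]"
```

```text
[-0.14279903 -0.14509903 -0.14389903  0.01350097  0.01430097  0.01320097
  0.01410097  0.01410097] [0.52144392 0.23369946 0.14449903] 0.06065226934008167 44.192689061164856
now [0.5207 0.2334 0.1426] ydir -105.3 t 19.55
  rot [0.0, 0.1, -10.0] shift [0.031, 0.1938, 0.001]
  rot [0.0, 0.0, -10.0] shift [-0.003, 0.1963, 0.0009]
  rot [0.0, 0.0, -10.0] shift [-0.0369, 0.1928, 0.0009]
  rot [0.0, 0.0, 0.0] shift [0.0, 0.0, 0.07]
```

The short board is held level, so its placing TCP height is about 0.047 m.

Emit:
apply_moves --pt "0 0 -10 0.007 0.042 0 0.3" --pt "0 0 -10 0.014 0.084 0 0.3" --pt "0 0 -10 0.021 0.126 0 0.3" --pt "0 0 -10 0.026 0.164 0 0.3" --pt "0 0 -10 0.031 0.194 0 0.3"

```text
time_s: 20.05
ee_pos: [0.4981, 0.0363, 0.1407]
eef_rot: [0.999, -0.047, -0.002, 0.0]
contact_force: [1.0, 0.7, -0.9]
grip_width: 0.0605
grip_force: 44.2
```

Emit:
apply_moves --pt "0 0 -10 -0.001 0.04 0 0.3" --pt "0 0 -10 -0.001 0.08 0 0.3" --pt "0 0 -10 -0.002 0.12 0 0.3" --pt "0 0 -10 -0.002 0.16 0 0.3" --pt "0 0 -10 -0.003 0.196 0 0.3"

```text
time_s: 20.55
ee_pos: [0.4771, -0.158, 0.1407]
eef_rot: [0.999, 0.041, -0.002, -0.001]
contact_force: [-0.3, 0.7, -2.0]
grip_width: 0.0604
grip_force: 44.2
```

Emit:
apply_moves --pt "0 0 -10 -0.008 0.042 0 0.3" --pt "0 0 -10 -0.016 0.084 0 0.3" --pt "0 0 -10 -0.025 0.13 0 0.3" --pt "0 0 -10 -0.033 0.172 0 0.3" --pt "0 0 -10 -0.037 0.193 0 0.3"

```text
time_s: 21.05
ee_pos: [0.4556, -0.3545, 0.1401]
eef_rot: [0.992, 0.127, -0.002, -0.001]
contact_force: [0.6, 0.8, -0.7]
grip_width: 0.0606
grip_force: 44.2
```

Emit:
apply_moves --pt "0 0 0 0 0 0 0.3" --pt "0 0 0 0 0 0 0.3" --pt "0 0 0 0 0 0 0.3"

```text
time_s: 21.35
ee_pos: [0.4575, -0.3507, 0.142]
eef_rot: [0.992, 0.128, -0.001, -0.001]
contact_force: [0.9, -0.9, -1.6]
grip_width: 0.0609
grip_force: 44.2
```

```bash
python3 go.py "[(.4570,-.352,.07,-75.4)]"
```

```text
now [ 0.4575 -0.3507  0.142 ] ydir -75.2 t 21.35
  rot [-0.1, 0.1, 0.2] shift [-0.0008, 0.0013, 0.072]
```

Emit:
apply_moves --pt "0 0 0 -0.001 0 0.025 0.3" --pt "0 0 0 -0.001 0 0.05 0.3" --pt "0 0 0 -0.001 0 0.065 0.3" --pt "0 0 0 -0.001 0 0.074 0.3" --pt "0 0 0 -0.001 0 0.074 0.3"

```text
time_s: 21.85
ee_pos: [0.4564, -0.3512, 0.068]
eef_rot: [0.992, 0.128, -0.001, -0.001]
contact_force: [0.8, -0.6, -0.7]
grip_width: 0.0608
grip_force: 44.2
```

Emit:
apply_moves --pt "0 0 0 0 0 0.006 0.3" --pt "0 0 0 0 0 0.012 0.3" --pt "0 0 0 0 0 0.015 0.3" --pt "0 0 0 0 0 0.018 0.3" --pt "0 0 0 0 0 0.018 0.3"

```text
time_s: 22.35
ee_pos: [0.4565, -0.3521, 0.0509]
eef_rot: [0.992, 0.128, -0.0, -0.0]
contact_force: [-1.2, 0.1, -0.8]
grip_width: 0.0606
grip_force: 44.2
```

Emit:
apply_moves --pt "0 0 0 0 0 0 0.3"

```text
time_s: 22.45
ee_pos: [0.4567, -0.3523, 0.0514]
eef_rot: [0.992, 0.128, 0.0, 0.0]
contact_force: [0.1, 0.2, -0.5]
grip_width: 0.0608
grip_force: 44.2
```

Emit:
apply_moves --pt "0 0 0 0 0 0.001 0.3" --pt "0 0 0 0 0 0.002 0.3" --pt "0 0 0 0 0 0.003 0.3" --pt "0 0 0 0 0 0.004 0.3" --pt "0 0 0 0 0 0.004 0.3"

```text
time_s: 22.95
ee_pos: [0.4567, -0.3522, 0.0474]
eef_rot: [0.992, 0.128, 0.0, 0.0]
contact_force: [-0.0, -0.7, -0.4]
grip_width: 0.0611
grip_force: 44.4
```

Emit:
apply_moves --pt "0 0 0 0 0 0.001 0.3" --pt "0 0 0 0 0 0.001 0.3"

```text
time_s: 23.15
ee_pos: [0.4567, -0.3523, 0.0474]
eef_rot: [0.992, 0.128, 0.0, 0.0]
contact_force: [-2.6, 1.0, 5.6]
grip_width: 0.0607
grip_force: 44.9
```

Emit:
apply_moves --pt "0 0 0 0 0 0 0.8" --pt "0 0 0 0 0 0 0.9" --pt "0 0 0 0 0 0 1" --pt "0 0 0 0 0 0 1" --pt "0 0 0 0 0 0 1"

```text
time_s: 23.65
ee_pos: [0.4567, -0.3522, 0.0462]
eef_rot: [0.992, 0.128, -0.0, -0.0]
contact_force: [-0.2, -0.1, -0.0]
grip_width: 0.0851
grip_force: 0.0
```

Emit:
apply_moves --pt "0 0 0 0 0 -0.02 1" --pt "0 0 0 0 0 -0.06 1" --pt "0 0 0 0 0 -0.1 1" --pt "0 0 0 0 0 -0.14 1" --pt "0 0 0 0 0 -0.17 1"

```text
time_s: 24.15
ee_pos: [0.457, -0.3524, 0.2195]
eef_rot: [0.992, 0.128, 0.001, 0.001]
contact_force: [0.2, -0.7, -0.5]
grip_width: 0.0855
grip_force: 0.0
```

Emit:
apply_moves --pt "0 0 0 0 0 0 1" --pt "0 0 0 0 0 0 1"

```text
time_s: 24.35
ee_pos: [0.4569, -0.3524, 0.2169]
eef_rot: [0.992, 0.128, 0.001, 0.001]
contact_force: [0.3, -0.2, -1.4]
grip_width: 0.0854
grip_force: 0.0
```

```bash
python3 - <<'E'
from wr import *
wrist(.061,(.457,-.352),'w10'); wrist(.043,(.525,-.334),'w10b',tol=.004); wrist(.024,(.38,-.371),'w10c',tol=.004)
E
python3 go.py "[(.5,0,.23,-66),(.4478,.4201,.23,-57.1)]"
```

```text
w10 5465 z 0.0611 [ 456.3 -352.8] [ 61.7 109.3] 14.7 touches edge False
w10b 893 z 0.043 [ 519.3 -336.3] [20.1 48.2] -75.3 touches edge False
w10c 490 z 0.024 [ 374.1 -373.6] [25.8 58.6] -75.2 touches edge False
now [ 0.4562 -0.3518  0.214 ] ydir -75.3 t 24.5
  rot [-0.2, 0.1, -4.6] shift [0.0658, -0.1646, -0.0076]
  rot [0.0, 0.0, -4.6] shift [0.079, -0.1587, -0.008]
  rot [0.0, 0.0, -4.4] shift [0.0616, -0.2025, 0.0]
  rot [0.0, 0.0, -4.5] shift [0.0771, -0.1971, 0.0]
```

The short board is within 1 mm of centre, flat at 61 mm. Next is the carton.

Emit:
apply_moves --pt "0 0 -4.6 0.066 -0.165 -0.008 1" --pt "0 0 -4.6 0.066 -0.165 -0.008 1" --pt "0 0 -4.6 0.066 -0.165 -0.008 1" --pt "0 0 -4.6 0.066 -0.165 -0.008 1" --pt "0 0 -4.6 0.066 -0.165 -0.008 1" --grip_force 60

```text
time_s: 25.0
ee_pos: [0.4788, -0.1725, 0.2233]
eef_rot: [0.985, 0.17, -0.0, -0.001]
contact_force: [-0.4, -0.2, -0.0]
grip_width: 0.0854
grip_force: 0.0
```

Emit:
apply_moves --pt "0 0 -4.6 0.079 -0.159 -0.008 1" --pt "0 0 -4.6 0.079 -0.159 -0.008 1" --pt "0 0 -4.6 0.079 -0.159 -0.008 1" --pt "0 0 -4.6 0.079 -0.159 -0.008 1" --pt "0 0 -4.6 0.079 -0.159 -0.008 1"

```text
time_s: 25.5
ee_pos: [0.5006, 0.0028, 0.231]
eef_rot: [0.978, 0.209, -0.001, -0.001]
contact_force: [0.1, -0.8, -0.1]
grip_width: 0.0852
grip_force: 0.0
```

Emit:
apply_moves --pt "0 0 -4.4 0.062 -0.203 0 1" --pt "0 0 -4.4 0.062 -0.203 0 1" --pt "0 0 -4.4 0.062 -0.203 0 1" --pt "0 0 -4.4 0.062 -0.203 0 1" --pt "0 0 -4.4 0.062 -0.203 0 1"

```text
time_s: 26.0
ee_pos: [0.4744, 0.2135, 0.2307]
eef_rot: [0.969, 0.246, -0.001, -0.0]
contact_force: [0.2, 0.2, 0.3]
grip_width: 0.0853
grip_force: 0.0
```

Emit:
apply_moves --pt "0 0 -4.5 0.077 -0.197 0 1" --pt "0 0 -4.5 0.077 -0.197 0 1" --pt "0 0 -4.5 0.077 -0.197 0 1" --pt "0 0 -4.5 0.077 -0.197 0 1" --pt "0 0 -4.5 0.077 -0.197 0 1"

```text
time_s: 26.5
ee_pos: [0.4491, 0.4233, 0.2297]
eef_rot: [0.959, 0.284, -0.002, 0.0]
contact_force: [-0.2, -0.6, 0.5]
grip_width: 0.0856
grip_force: 0.0
```

Emit:
apply_moves --pt "0 0 0 0 0 0 1" --pt "0 0 0 0 0 0 1" --pt "0 0 0 0 0 0 1"

```text
time_s: 26.8
ee_pos: [0.4506, 0.4189, 0.2325]
eef_rot: [0.96, 0.281, 0.0, 0.0]
contact_force: [0.6, -0.4, 0.3]
grip_width: 0.0855
grip_force: 0.0
```

```bash
python3 wr.py .055 "(.4478,.4201)" w11; python3 go.py "[(.4478,.4201,.06,-57.1)]"
```

```text
w11 3846 z 0.0551 [448.9 425.2] [59.8 89.3] 32.6 touches edge False
now [0.4505 0.4191 0.2327] ydir -57.3 t 26.85
  rot [0.0, -0.0, -0.2] shift [-0.0018, -0.0024, 0.1727]
```

View pics/w11.png

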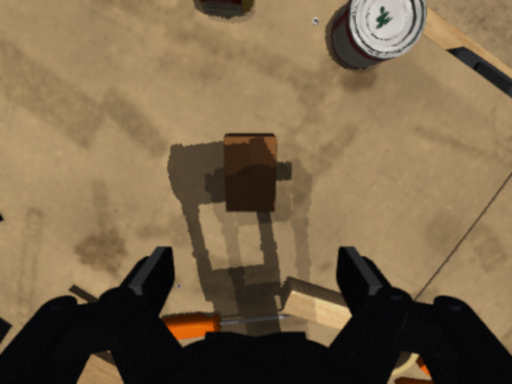

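The carton is at (248,172) px, centre (448.9, 425.2) mm, and its measured size is right. I'll go down on it.

Emit:
apply_moves --pt "0 0 0 0.002 -0.006 0.045 1" --pt "0 0 0 0.002 -0.006 0.09 1" --pt "0 0 0 0.002 -0.006 0.13 1" --pt "0 0 0 0.002 -0.006 0.15 1" --pt "0 0 0 0.002 -0.006 0.155 1"

```text
time_s: 27.35
ee_pos: [0.447, 0.4246, 0.0737]
eef_rot: [0.96, 0.282, -0.003, 0.001]
contact_force: [0.6, -0.4, 0.3]
grip_width: 0.0853
grip_force: 0.0
```

Emit:
apply_moves --pt "0 0 0 0 0 0.015 1" --pt "0 0 0 0 0 0.03 1" --pt "0 0 0 0 0 0.045 1" --pt "0 0 0 0 0 0.06 1" --pt "0 0 0 0 0 0.065 1"

```text
time_s: 27.85
ee_pos: [0.447, 0.4264, 0.0097]
eef_rot: [0.959, 0.282, -0.001, 0.001]
contact_force: [0.2, -0.0, -0.1]
grip_width: 0.0854
grip_force: 0.0
```

Emit:
apply_moves --pt "0 0 0 0 0 0 1" --pt "0 0 0 0 0 0 0.5" --pt "0 0 0 0 0 0 0.4" --pt "0 0 0 0 0 0 0.3" --pt "0 0 0 0 0 0 0.3"

```text
time_s: 28.35
ee_pos: [0.4487, 0.4275, 0.0137]
eef_rot: [0.959, 0.282, 0.001, -0.0]
contact_force: [0.2, -0.3, 3.9]
grip_width: 0.0591
grip_force: 66.9
```

Emit:
apply_moves --pt "0 0 0 0 0 0 0.3" --pt "0 0 0 0 0 0 0.3"

```text
time_s: 28.55
ee_pos: [0.4487, 0.4276, 0.0137]
eef_rot: [0.959, 0.282, 0.001, -0.0]
contact_force: [1.7, -0.7, 5.6]
grip_width: 0.0591
grip_force: 67.1
```

Emit:
apply_moves --pt "0 0 0 0 0 -0.01 0.3" --pt "0 0 0 0 0 -0.03 0.3" --pt "0 0 0 0 0 -0.06 0.3" --pt "0 0 0 0 0 -0.1 0.3" --pt "0 0 0 0 0 -0.14 0.3"

```text
time_s: 29.05
ee_pos: [0.4468, 0.4265, 0.1519]
eef_rot: [0.959, 0.282, -0.002, 0.001]
contact_force: [1.3, 0.8, -3.7]
grip_width: 0.0593
grip_force: 66.2
```

Emit:
apply_moves --pt "0 0 0 0 0 -0.02 0.3" --pt "0 0 0 0 0 -0.02 0.3"

```text
time_s: 29.25
ee_pos: [0.4487, 0.4281, 0.1764]
eef_rot: [0.959, 0.282, 0.003, -0.001]
contact_force: [1.4, 0.1, -3.7]
grip_width: 0.0596
grip_force: 66.5
```

```bash
python3 - <<'E'
from h import *
s,p,d,r,o=shot("wrist"); cv2.imwrite('pics/w12.png',p[:,:,::-1])
X=o+r*d[...,None]; print(X[60:250:20,253,2].round(4)-s['ee_pos'][2],s['ee_pos'],s['grip_width'],s['grip_force'],s['contact_force'])
E
python3 go.py "[(.5,0,.17,-66),(.4563,-.3525,.17,-75.4)]"
```

```text
[-0.17504799 -0.17594799 -0.17844799 -0.17584799 -0.17684799 -0.17644799
  0.01905201  0.04115201  0.04195201  0.04095201] [0.44865095 0.42806438 0.17644799] 0.05956248542487243 66.46599411964417 [ 1.41472629  0.09658792 -3.74553319]
now [0.448  0.4275 0.1732] ydir -57.2 t 29.3
  rot [-0.0, -0.1, 4.4] shift [-0.094, 0.1937, 0.0013]
  rot [0.0, 0.0, 4.4] shift [-0.0788, 0.2004, 0.0016]
  rot [0.0, 0.0, 4.7] shift [-0.0916, 0.1521, 0.0]
  rot [0.0, 0.0, 4.7] shift [-0.0789, 0.1591, 0.0]
```

The carton is held level, with its underside 14 mm below the TCP. The placing TCP height is about 0.075 m.

Emit:
apply_moves --pt "0 0 4.4 -0.02 0.04 0 0.3" --pt "0 0 4.4 -0.039 0.08 0 0.3" --pt "0 0 4.4 -0.058 0.12 0 0.3" --pt "0 0 4.4 -0.077 0.16 0 0.3" --pt "0 0 4.4 -0.094 0.194 0 0.3"

```text
time_s: 29.8
ee_pos: [0.4727, 0.2107, 0.1686]
eef_rot: [0.969, 0.245, -0.003, 0.0]
contact_force: [1.0, -0.2, -3.9]
grip_width: 0.0591
grip_force: 66.8
```

Emit:
apply_moves --pt "0 0 4.4 -0.016 0.04 0 0.3" --pt "0 0 4.4 -0.032 0.08 0 0.3" --pt "0 0 4.4 -0.047 0.12 0 0.3" --pt "0 0 4.4 -0.063 0.16 0 0.3" --pt "0 0 4.4 -0.079 0.2 0 0.3"

```text
time_s: 30.3
ee_pos: [0.4982, -0.0019, 0.1688]
eef_rot: [0.978, 0.208, -0.003, -0.001]
contact_force: [0.8, 0.4, -3.3]
grip_width: 0.0594
grip_force: 66.8
```

Emit:
apply_moves --pt "0 0 4.7 -0.019 0.031 0 0.3" --pt "0 0 4.7 -0.037 0.061 0 0.3" --pt "0 0 4.7 -0.056 0.092 0 0.3" --pt "0 0 4.7 -0.074 0.122 0 0.3" --pt "0 0 4.7 -0.092 0.152 0 0.3"

```text
time_s: 30.8
ee_pos: [0.4758, -0.1774, 0.1687]
eef_rot: [0.986, 0.168, -0.002, -0.002]
contact_force: [1.4, -0.1, -3.9]
grip_width: 0.0595
grip_force: 66.9
```

Emit:
apply_moves --pt "0 0 4.7 -0.018 0.035 0 0.3" --pt "0 0 4.7 -0.037 0.073 0 0.3" --pt "0 0 4.7 -0.055 0.11 0 0.3" --pt "0 0 4.7 -0.071 0.142 0 0.3" --pt "0 0 4.7 -0.079 0.159 0 0.3"

```text
time_s: 31.3
ee_pos: [0.4535, -0.3546, 0.1682]
eef_rot: [0.992, 0.126, -0.002, -0.002]
contact_force: [-0.1, 0.6, -4.3]
grip_width: 0.0593
grip_force: 67.0
```

Emit:
apply_moves --pt "0 0 0 0 0 0 0.3" --pt "0 0 0 0 0 0 0.3" --pt "0 0 0 0 0 0 0.3"

```text
time_s: 31.6
ee_pos: [0.4556, -0.3514, 0.1713]
eef_rot: [0.992, 0.128, -0.0, -0.001]
contact_force: [0.2, -0.8, -3.3]
grip_width: 0.0591
grip_force: 67.0
```

```bash
python3 go.py "[(.4568,-.3525,.095,-75.3)]"
```

```text
now [ 0.4556 -0.3514  0.1713] ydir -75.3 t 31.6
  rot [-0.1, 0.0, -0.0] shift [0.0009, 0.0015, 0.0763]
```

Emit:
apply_moves --pt "0 0 0 0.001 0.001 0.025 0.3" --pt "0 0 0 0.001 0.001 0.05 0.3" --pt "0 0 0 0.001 0.001 0.065 0.3" --pt "0 0 0 0.001 0.001 0.076 0.3" --pt "0 0 0 0.001 0.001 0.076 0.3"

```text
time_s: 32.1
ee_pos: [0.4562, -0.3525, 0.0945]
eef_rot: [0.992, 0.128, -0.001, -0.001]
contact_force: [0.0, 0.9, -2.7]
grip_width: 0.059
grip_force: 67.1
```

Emit:
apply_moves --pt "0 0 0 0 0 0.006 0.3" --pt "0 0 0 0 0 0.012 0.3" --pt "0 0 0 0 0 0.014 0.3" --pt "0 0 0 0 0 0.016 0.3" --pt "0 0 0 0 0 0.016 0.3"

```text
time_s: 32.6
ee_pos: [0.4566, -0.3536, 0.0802]
eef_rot: [0.992, 0.127, -0.0, -0.0]
contact_force: [0.1, 0.3, -4.3]
grip_width: 0.0595
grip_force: 67.1
```

Emit:
apply_moves --pt "0 0 0 0 0 0 0.3"

```text
time_s: 32.7
ee_pos: [0.4567, -0.3537, 0.0805]
eef_rot: [0.992, 0.127, 0.0, 0.0]
contact_force: [0.1, -0.3, -4.5]
grip_width: 0.0594
grip_force: 67.1
```

Emit:
apply_moves --pt "0 0 0 0 -0.001 0.002 0.3" --pt "0 0 0 0 -0.001 0.003 0.3" --pt "0 0 0 0 -0.001 0.004 0.3" --pt "0 0 0 0 -0.001 0.005 0.3" --pt "0 0 0 0 -0.001 0.005 0.3"

```text
time_s: 33.2
ee_pos: [0.4563, -0.3525, 0.075]
eef_rot: [0.992, 0.127, -0.0, -0.0]
contact_force: [-1.1, -0.1, -2.9]
grip_width: 0.0593
grip_force: 67.1
```

Emit:
apply_moves --pt "0 0 0 0 0 0.001 0.3" --pt "0 0 0 0 0 0.001 0.3"

```text
time_s: 33.4
ee_pos: [0.4564, -0.3527, 0.0748]
eef_rot: [0.992, 0.127, 0.0, 0.0]
contact_force: [-0.7, 0.9, -1.0]
grip_width: 0.0594
grip_force: 67.5
```

Emit:
apply_moves --pt "0 0 0 0 0 0.0005 0.3" --pt "0 0 0 0 0 0.0005 0.3"

```text
time_s: 33.6
ee_pos: [0.4564, -0.3527, 0.0748]
eef_rot: [0.992, 0.127, 0.0, 0.0]
contact_force: [-4.7, 2.4, 3.3]
grip_width: 0.0593
grip_force: 67.8
```

Emit:
apply_moves --pt "0 0 0 0 0 0 0.8" --pt "0 0 0 0 0 0 0.9" --pt "0 0 0 0 0 0 1" --pt "0 0 0 0 0 0 1" --pt "0 0 0 0 0 0 1"

```text
time_s: 34.1
ee_pos: [0.4564, -0.3526, 0.0737]
eef_rot: [0.992, 0.127, 0.0, 0.0]
contact_force: [0.1, 0.4, -0.3]
grip_width: 0.0856
grip_force: 0.0
```

Emit:
apply_moves --pt "0 0 0 0 0 -0.02 1" --pt "0 0 0 0 0 -0.06 1" --pt "0 0 0 0 0 -0.1 1" --pt "0 0 0 0 0 -0.13 1" --pt "0 0 0 0 0 -0.15 1"

```text
time_s: 34.6
ee_pos: [0.4569, -0.353, 0.2272]
eef_rot: [0.992, 0.127, 0.001, 0.002]
contact_force: [-0.7, 0.1, 0.5]
grip_width: 0.0855
grip_force: 0.0
```

Emit:
apply_moves --pt "0 0 0 0 0 0 1" --pt "0 0 0 0 0 0 1" --pt "0 0 0 0 0 0 1"

```text
time_s: 34.9
ee_pos: [0.4559, -0.3522, 0.2214]
eef_rot: [0.992, 0.127, -0.001, -0.001]
contact_force: [0.6, 0.2, -0.3]
grip_width: 0.0852
grip_force: 0.0
```

```bash
python3 - <<'E'
from wr import *
wrist(.116,(.456,-.353),'w13')
p,d=get_image("scene"); cv2.imwrite('pics/scene1.png',cv2.resize(p[150:300,80:280,::-1],None,fx=3,fy=3))
print(sensors.get_state()['contact_force'])
E
```

```text
w13 6019 z 0.1161 [ 455.5 -353.6] [59.8 89.6] 14.6 touches edge False
[-0.3567841  -0.06140419  0.42070022]
```

View pics/scene1.png

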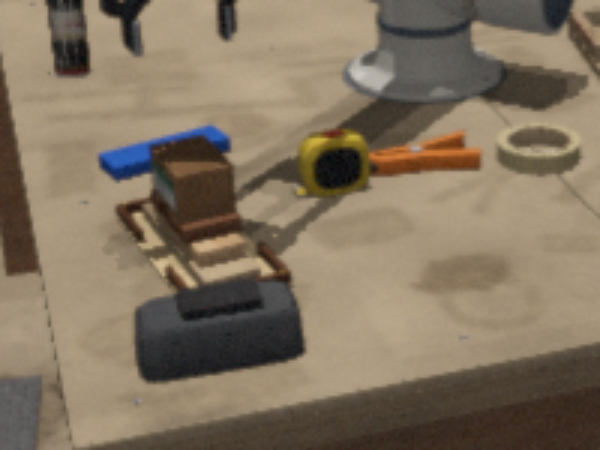

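The scene view shows the full stepped stack with the carton at (195,185), and the gripper clear above it. The carton is at (455.5, -353.6) mm, within 1.5 mm of the short board's centre, and its top is at 116 mm as it should be.

```bash
python3 -c "
from cell import ctrl
print(ctrl.finish_job())"
```

```text
the job is handed in; nothing more can be done
None
```

I built the stepped stack in the tray (long, middle and short board, then the carton) and handed the job in at about 35 s; by my wrist-camera measurements each piece is within about 2 mm of the one below and flat, but no verdict came back.

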